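# Take the stub tube out of the water filter's push-fit port

### The job

Two water filter canisters stand on the packing table. Release the stub tube from the squat, wide one: push the black collet ring around it all the way down, take hold of the tube while the ring is down, and pull the tube straight up and out. Then lower it foot first into the open octagonal wooden box, let go of it there, and leave the tube in the slim filter where it is.

Things in the scene. Friction and masses are not known exactly. Their poses are not given: they have to be found in the camera images.
- squat_tube: (mm) rigid stub tube upright in the port of the squat filter (white canister 94 wide, 70 high, bolted down on a 100 mm square plate). 89 long: 14 diameter white tube on a 21 diameter, 22 long brass foot; 30 g, 1 mm play; only its top 44 shows above the ring. Origin: centre of the foot's underside, 76 above the table when home; z up along the tube. Held by teeth until the ring is pressed
- squat_ring (a joint): black collet flange round that tube, 46 mm outer, 24 inner diameter; joint 0 up, 0.007 m down at its stop. Top face 121 mm above table (down: 114). Spring 1 to 5 N, more if fast; rises in 0.5 s. Teeth open past 4 mm. Straddle the tube, push the ring down with the fingertips, close on the tube, lift at once: both rise together and the tube comes free; 50 mm of lift clears it
- wooden_box: open octagonal box of light wood, loose, 350 g: 96 mm across the flats outside, 80 mm inside, rim 46 mm high, floor 6 mm thick. Origin: centre of its underside; z up. The tube may stand or lean in it
- slim_tube: the tube to leave alone: same tube, ring and port, but on the slim filter (white canister 58 mm wide and 115 mm high, on a like plate). Origin: centre of its foot's underside, 121 mm above the table; z up. Its top is 210 mm above the table
Not all that is in view belongs to the job. What is shaped like the part that bears squat_ring but blue or purple is not meant.

How it is judged (in metres and radians):
On the way, in this order (a step that is already met when the one before it is completed fails the run):
1. the squat filter's ring is pressed down at least 4 mm with the tube still home (value of joint squat_ring above 0.004 m and distance of squat_tube from where it was at the start of the episode below 0.005 m), for 0.1 s.
2. its tube is out of the port, held by the fingers (height (world z) of squat_tube above 0.122 m and contact force between the fingers and squat_tube above 0.5 N), for 0.1 s.
3. the tube's foot is inside the wooden box, below its rim, still held by the fingers (horizontal distance between squat_tube and wooden_box below 0.04 m and z of squat_tube in the frame of wooden_box below 0.044 m and contact force between the fingers and squat_tube above 0.5 N), for 0.05 s.
At the end, for the whole second after the job is handed in: The squat filter's tube is at rest in the wooden box, the centre of its foot within 40 mm of the box's axis and less than 30 mm above the box's underside; the box stands upright (within 0.15 rad) and the slim filter's tube is still in its port (within 15 mm of its start) (horizontal distance between squat_tube and wooden_box below 0.04 m and z of squat_tube in the frame of wooden_box below 0.03 m and linear speed of squat_tube below 0.03 m/s and angle between wooden_box's own z axis and vertical below 0.15 rad and distance of slim_tube from where it was at the start of the episode below 0.015 m); the robot touches nothing.
It fails at once if the slim filter's tube pulled up or out (distance of slim_tube from where it was at the start of the episode above 0.015 m).
It fails at once if the wooden box tipped over (angle between wooden_box's own z axis and vertical above 0.5 rad).
It also fails if it takes over 51 s, if anything falls off the work surface, if the arm or the gripper's body presses on something with over 40 N, if the wrist force passes 120 N, or if a joint passes its speed limit or range.

### The arm

A 7-joint arm with a two-finger parallel gripper is mounted at the origin on the work surface. World frame = base frame: x ahead of the robot, y to its left, z up, the work surface at z = 0. Lengths are in m, angles in degrees, forces in N, time in s.
With the tool pointing down it reaches from about 0.425 to 0.875 m from the base axis. Payload 4.7 kg.
Tool frame: the origin (TCP) lies at the centre of the arm's flange, where the gripper is bolted on; the fingertips stand 182 mm ahead of it and the grasp point (between the pads) lies 164 mm ahead of it; z points along the fingers, y is the line along which they close (so a half turn about z gives the same grasp; the last joint's range is limited). The gripper opens to 87 mm and grips with 3 to 60 N. Pads are 19 mm wide; open, the fingers measure 117 mm over their backs; the gripper's body (75 mm by 190 mm) begins 51 mm behind the grasp point.
Start: joints at [73.574, 18.392, -4.016, 83.108, 1.295, 78.541, -3.26], TCP at [0.193, -0.621, 0.405] pointing down, gripper open.
Joint ranges: [-163.93, 163.93], [-17.29, 119.83], [-79.2, 71.16], [3.27, 140.29], [-89.18, 269.18], [5.43, 117.66], [-154.24, 154.24]. Speed limits (degrees/s): [147.25, 147.25, 180, 180, 180, 180, 180].

### API

Orientations are given as [roll, pitch, yaw] about the fixed x, y, z axes, in that order (R = Rz(yaw) Ry(pitch) Rx(roll)).
In Python, from cell import env gives the robot as it stands. The module is installed in compiled form; this text tells all that it offers.
- The arm moves only by the tool step_arm, never from a script. Its argument "steps" is one flat list of numbers, 5 for each row, row after row: the opening, from 0 (shut) to 1 (fully open), then the shift along the tool's x, y, z in mm, then the turn about the tool's z in degrees. In form: [grip, dx, dy, dz, roll, grip, dx, dy, dz, roll, ...]. A call has 1 to 12 rows; each row shifts and turns the commanded pose from where the row before left it, along the tool's axes as they then stand; what a row does not reach is not made up. A row lasts 1/8 s, in which the tool goes at most 62.5 mm and 10.7 degrees, less where a joint would pass 70% of its speed; a pose out of reach is approached as far as the arm can. A call with a gripper value outside its range is refused whole. The fingers move at their own pace and stop on an object; "grip_force" is the grip in N (left out, the last holds). Time passes only in rows, so rows that do not move let the fingers close. It gives the time, the measured TCP pose, the force, the opening and the grip force at its end, in the units of the state.
- env.get_obs(): the state, without advancing time (a new reading comes with each control period).
- env.read_camera(name): name is "scene" or "side" or "wrist"; returns a dict with "image" (420x560x3 uint8, red, green, blue), "camera_matrix" (3x3 intrinsics, pixels), "R" (3x3) and "t" (3): a world point X has camera coordinates R X + t. Camera axes: x right, y down, z forward; pixel columns grow to the right and rows downward; lengths in m; the calibration is good to about 2 mm. The wrist camera is an equidistant fisheye: a pixel r from the principal point sees the ray r / f radians off the axis. A picture is of the moment at which its call begins. There is no depth.
- env.sign_off(): hands the job in; it is judged then, once.
The state is a dict: "time_s": time; "qpos": joint angles; "joint_velocities": joint speeds; "effort": joint torques, N m; "tool_pos": TCP position; "tool_rot": TCP orientation; "force": force on the tool from outside, world axes, zero at the start; "wrist_torque": the same for the moment, N m; "grip_width": finger opening in m; "grasp_force": force on a finger pad.
Only numpy, scipy, OpenCV 4.12 (cv2) and the standard library are available. Lean on these libraries where they do the work, as an engineer would, in place of code of your own. Each camera call takes 0.05 s, during which the arm holds its last target. There are 200 camera calls.

## Working session

There is one attempt and no reset: what is moved stays moved. The work goes in short steps, Python scripts to look and compute and a tool call to move; the robot and the scene stay as the last step left them, time stands still between calls to the robot, and variables do not carry over. Pictures are saved under pics/ and viewed, at most 10 in all, crops included, and the job is handed in when it is done.

Besides the shell and the picture viewer there is one more tool, called after "Emit:" as a command line: name --argument value ..., lists and objects as JSON in quotes. step_arm: Moves the arm, as the interface text tells. Its arguments: {"type":"object","properties":{"steps":{"type":"array","items":{"type":"number"}},"grip_force":{"type":"number"}},"required":["steps"]}

```bash
mkdir -p pics; cat > h.py <<'E'
import numpy as np, cv2
from cell import env
def snap(n,f):
    c=env.read_camera(n); cv2.imwrite(f'pics/{f}.png',c['image'][...,::-1]); np.savez(f'pics/{f}.npz',K=c['camera_matrix'],R=c['R'],t=c['t']); return c
def ray(f,u,v,fish=False):
    d=np.load(f'pics/{f}.npz'); K,R,t=d['K'],d['R'],d['t']
    a=np.array([(u-K[0,2])/K[0,0],(v-K[1,2])/K[1,1]])
    if fish:
        th=np.linalg.norm(a); r=np.r_[a/max(th,1e-9)*np.sin(th),np.cos(th)]
    else: r=np.r_[a,1]
    return -R.T@t, R.T@r
def at(f,u,v,z,fish=False):
    o,r=ray(f,u,v,fish); return o+r*(z-o[2])/r[2]
E
python3 - <<'E'
from h import *
cs=[snap(n,n+'0')['image'] for n in('scene','side','wrist')]
o=env.get_obs(); print(o['tool_pos'],o['tool_rot'],o['grip_width'],o['time_s'])
E
```

```text
[ 0.19244892 -0.62070129  0.40392398] [-1.79916901e+02  7.89617269e-03  1.72312866e+01] 0.08710083030560266 0.15
```

View pics/scene0.png

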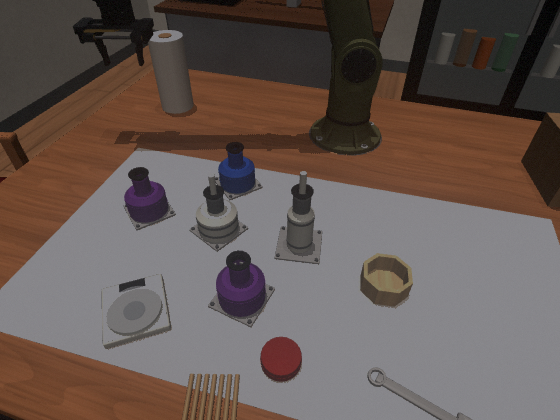

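View pics/side0.png

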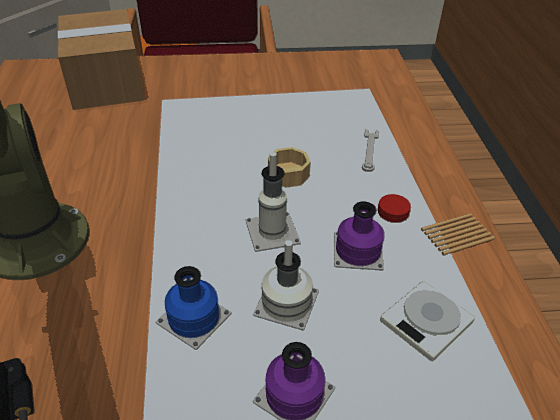

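The squat white filter with a tube is at scene (217,215) and side (288,290). The slim white one is at scene (301,225) and side (272,205). The blue and purple squat ones, at scene (237,172), (147,200) and (240,288), have no tube and are decoys. The box is at scene (386,280) and side (289,167). I'll enlarge crops to confirm.

```bash
python3 - <<'E'
from h import *
a=cv2.imread('pics/scene0.png');b=cv2.imread('pics/side0.png')
f=lambda m,u,v:cv2.resize(m[v:v+75,u:u+100],(400,300),interpolation=cv2.INTER_CUBIC)
cv2.imwrite('pics/crop1.png',np.vstack([np.hstack([f(a,165,170),f(b,240,235)]),np.hstack([f(a,340,240),f(b,240,130)])]))
E
```

```text
(no output)
```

View pics/crop1.png

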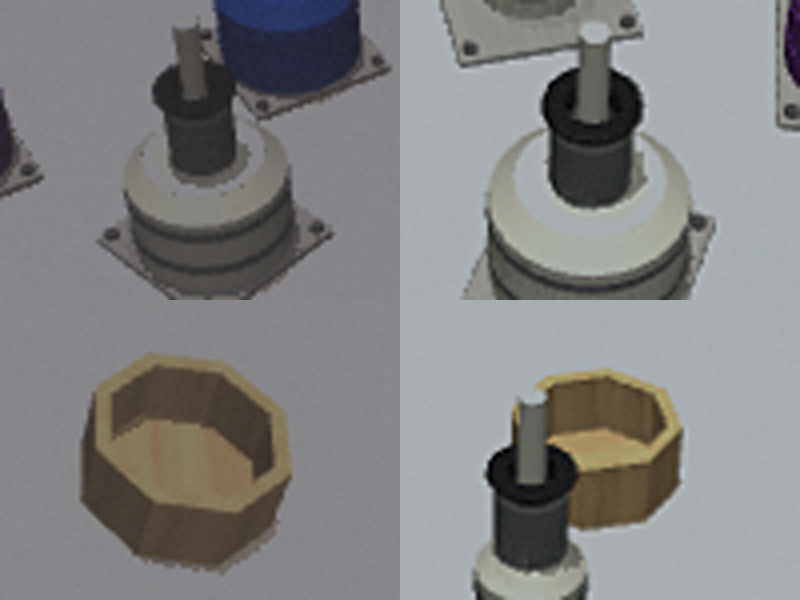

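The crops confirm it: the white squat canister carries the tube, with its ring at scene (214,193) and side (288,261). The box rim is centred near scene (388,273) and side (289,160).

```bash
python3 - <<'E'
from h import *
for n,a,b,z in [('top',(211.5,177),(288.3,243.3),.165),('ring',(213.8,192.8),(288,261.5),.121),('box',(388.2,273),(289.3,159.8),.046),('slim',(303,173),(273.2,154.5),.21)]:
    print(n,at('scene0',*a,z).round(4),at('side0',*b,z).round(4))
    (o,r),(p,s)=ray('scene0',*a),ray('side0',*b)
    k=np.linalg.lstsq(np.c_[r,-s],p-o,rcond=None)[0]; print('  tri',(o+r*k[0]).round(4),(p+s*k[1]).round(4))
E
```

```text
top [ 0.5221 -0.2045  0.165 ] [ 0.5173 -0.2127  0.165 ]
  tri [ 0.5172 -0.2074  0.1606] [ 0.5179 -0.208   0.1601]
ring [ 0.5216 -0.2046  0.121 ] [ 0.5178 -0.2143  0.121 ]
  tri [ 0.5166 -0.2075  0.1162] [ 0.5185 -0.2089  0.1151]
box [0.562  0.1891 0.046 ] [0.5625 0.1806 0.046 ]
  tri [0.5604 0.1893 0.0441] [0.5633 0.1868 0.0413]
slim [ 0.506  -0.0122  0.21  ] [ 0.5068 -0.0184  0.21  ]
  tri [ 0.505  -0.0124  0.2092] [ 0.5072 -0.0142  0.207 ]
```

View pics/wrist0.png

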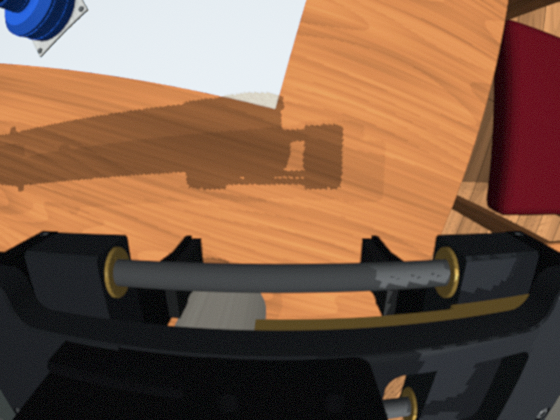

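```bash
python3 - <<'E'
from h import *
print(at('scene0',176,105,0)); b=at('scene0',176,105,0)
for z in(.15,.2,.25,.3): print(z,at('scene0',168,36,z))
print(env.get_obs()['qpos'])
for f in ('side0','scene0'):
    d=np.load(f'pics/{f}.npz'); print(f, -d['R'].T@d['t'])
E
```

```text
[-2.30252322e-03 -6.07070107e-01 -1.11022302e-16]
0.15 [-0.22792348 -0.73534041  0.15      ]
0.2 [-0.10129504 -0.6530444   0.2       ]
0.25 [ 0.02533341 -0.5707484   0.25      ]
0.3 [ 0.15196185 -0.48845239  0.3       ]
[73.57679736 18.42904901 -4.01374267 83.15784801  1.29732629 78.54154025
 -3.26005946]
side0 [ 0.4346321  -0.86164878  0.83059374]
scene0 [1.09488239 0.12435301 0.67231782]
```

Emit:
step_arm --steps '[0.35, 43, -30, 0, 0, 0.35, 43, -30, 0, 0, 0.35, 43, -30, 0, 0, 0.35, 43, -30, 0, 0, 0.35, 43, -30, 0, 0, 0.35, 43, -30, 0, 0, 0.35, 43, -30, 0, 0, 0.35, 43, -30, 0, 0, 0.35, 43, -30, 0, 0, 0.35, 43, -30, 0, 0, 0.35, 0, 0, 0, 0, 0.35, 0, 0, 0, 0]' --grip_force 25

```text
time_s: 1.65
tool_pos: [0.5141, -0.2072, 0.4044]
tool_rot: [180.0, 0.1, 17.2]
force: [0.5, -1.0, -0.5]
grip_width: 0.0307
grasp_force: 0.0
```

```bash
python3 - <<'E'
from h import *
w=snap('wrist','wrist1');s=snap('side','side1');c=snap('scene','scene1')
f=lambda m,u,v:cv2.resize(m[v:v+105,u:u+140,::-1],(400,300),interpolation=cv2.INTER_CUBIC)
g=cv2.resize(w['image'][...,::-1],(400,300))
cv2.imwrite('pics/v1.png',np.vstack([np.hstack([g,f(w['image'],210,190)]),np.hstack([f(c['image'],145,120),f(s['image'],220,180)])]))
o=env.get_obs(); print(o['tool_pos'],o['tool_rot'],o['grip_width'],o['time_s'],o['qpos'])
E
```

```text
[ 0.51357837 -0.20844652  0.40455544] [1.79984359e+02 4.14343570e-02 1.70742660e+01] 0.03045834131512636 1.8 [ 42.63675757   8.22263609 -25.56820409  96.21580971   3.67827494
  76.40973954 -56.49443157]
```

View pics/v1.png

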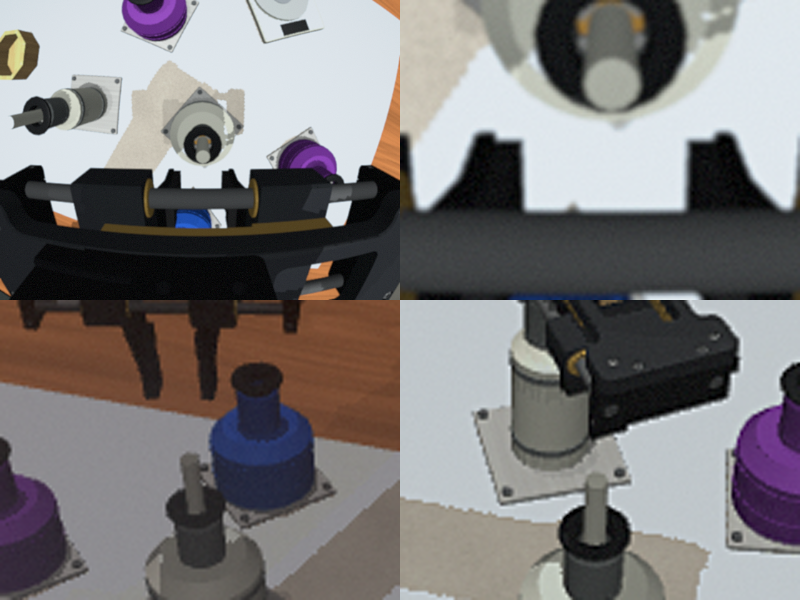

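```bash
python3 - <<'E'
from h import *
o=env.get_obs(); p=o['tool_pos']
print('tube',at('wrist1',283.9,219,.165,True),'ring',at('wrist1',284,202,.121,True))
for u in(252.7,281.6,310.5): print('tip',at('wrist1',u,237,.2225,True))
from scipy.spatial.transform import Rotation as T
R=T.from_euler('xyz',o['tool_rot'],degrees=True).as_matrix()
for q in (at('wrist1',283.9,219,.165,True),at('wrist1',284,202,.121,True),np.array([.518,-.2075,.16])): print((R.T@(q-p)*1000).round(1))
# tips as seen by fixed cams
print('fix tips scene',at('scene1',145+150*.35,120+395*.35,.2225),at('scene1',145+208*.35,120+397*.35,.2225))
E
```

```text
tube [ 0.51817257 -0.20816647  0.165     ] ring [ 0.5196343 -0.2081633  0.121    ]
tip [ 0.52033239 -0.18974979  0.2225    ]
tip [ 0.52489936 -0.20431597  0.2225    ]
tip [ 0.52938315 -0.21891142  0.2225    ]
[  4.6   1.  239.6]
[  6.1   1.4 283.6]
[  4.7   0.3 244.6]
fix tips scene [ 0.77229937 -0.10370915  0.2225    ] [ 0.76419292 -0.07438711  0.2225    ]
```

Emit:
step_arm --steps '[0.35, 5, 1, 0, 0, 0.35, 0, 0, 20, 0, 0.35, 0, 0, 20, 0, 0.35, 0, 0, 20, 0, 0.35, 0, 0, 20, 0, 0.35, 0, 0, 10, 0, 0.35, 0, 0, 7, 0, 0.35, 0, 0, 0, 0]'

```text
time_s: 2.8
tool_pos: [0.5195, -0.2065, 0.3077]
tool_rot: [-180.0, 0.0, 17.2]
force: [0.2, -0.1, -0.2]
grip_width: 0.0304
grasp_force: 0.0
```

```bash
python3 - <<'E'
from h import *
w=snap('wrist','wrist2');s=snap('side','side2');c=snap('scene','scene2')
f=lambda m,u,v:cv2.resize(m[v:v+75,u:u+100,::-1],(400,300),interpolation=cv2.INTER_CUBIC)
cv2.imwrite('pics/v2.png',np.hstack([f(w['image'],230,190),f(c['image'],165,150)]))
o=env.get_obs(); print(o['tool_pos'],o['force'])
E
```

```text
[ 0.51972377 -0.20646517  0.30847316] [-0.62717647  0.53066177 -0.90950087]
```

View pics/v2.png

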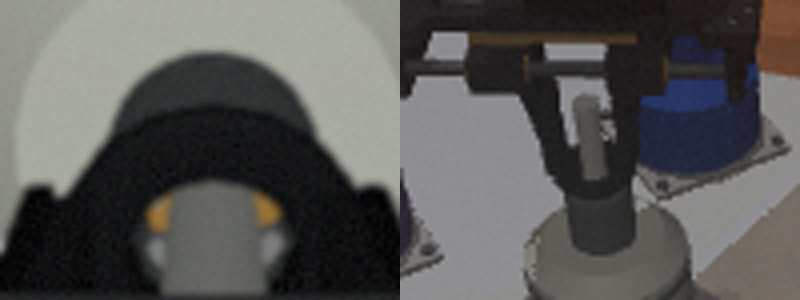

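The tube (crop x≈214) is centred between the fingertips (x≈55 and 358), which are over the ring, so I'll press now.

Emit:
step_arm --steps '[0.35, 0, 0, 3, 0, 0.35, 0, 0, 2, 0, 0.35, 0, 0, 2, 0, 0.35, 0, 0, 2, 0, 0.35, 0, 0, 2, 0, 0.35, 0, 0, 0, 0, 0.35, 0, 0, 0, 0]'

```text
time_s: 3.82
tool_pos: [0.5196, -0.2064, 0.297]
tool_rot: [180.0, -0.0, 17.2]
force: [-0.9, 0.2, 4.3]
grip_width: 0.0305
grasp_force: 2.4
```

Emit:
step_arm --steps '[0.35, 0, 0, 1, 0, 0.35, 0, 0, 1, 0, 0.35, 0, 0, 0, 0]'

```text
time_s: 4.2
tool_pos: [0.5196, -0.2063, 0.2964]
tool_rot: [179.9, -0.0, 17.2]
force: [-4.3, 1.3, 13.0]
grip_width: 0.0303
grasp_force: 6.5
```

Emit:
step_arm --steps '[0, 0, 0, 0, 0, 0, 0, 0, 0, 0, 0, 0, 0, 0, 0, 0, 0, 0, 0, 0]' --grip_force 30

```text
time_s: 4.7
tool_pos: [0.5204, -0.2059, 0.2964]
tool_rot: [179.9, -0.2, 17.3]
force: [-0.8, 1.5, 10.9]
grip_width: 0.0132
grasp_force: 31.6
```

Emit:
step_arm --steps '[0, 0, 0, -15, 0, 0, 0, 0, -20, 0, 0, 0, 0, -25, 0, 0, 0, 0, -30, 0, 0, 0, 0, -30, 0, 0, 0, 0, -30, 0, 0, 0, 0, -30, 0, 0, 0, 0, -20, 0, 0, 0, 0, -10, 0, 0, 0, 0, 0, 0]'

```text
time_s: 5.95
tool_pos: [0.5194, -0.2063, 0.5048]
tool_rot: [-180.0, 0.0, 17.2]
force: [-0.7, -0.3, 0.1]
grip_width: 0.0131
grasp_force: 30.0
```

```bash
python3 - <<'E'
from h import *
w=snap('wrist','wrist3');s=snap('side','side3');c=snap('scene','scene3')
r=lambda m:cv2.resize(m['image'][...,::-1],(400,300))
cv2.imwrite('pics/v3.png',np.vstack([np.hstack([r(c),r(s)]),np.hstack([r(w),cv2.resize(s['image'][60:210,200:400,::-1],(400,300))])]))
o=env.get_obs(); print(o['tool_pos'],o['tool_rot'],o['grip_width'],o['force'])
from scipy.spatial.transform import Rotation as T
R=T.from_euler('xyz',o['tool_rot'],degrees=True).as_matrix()
print(R.T@(np.array([.5625,.186,0])-o['tool_pos'])*1000)
E
```

```text
[ 0.51923829 -0.20639098  0.50349484] [-1.79920518e+02  9.79368615e-02  1.72324847e+01] 0.013224940031268121 [-0.40290616 -0.14406907 -0.66564447]
[ 158.4257982  -361.26206421  503.72641632]
```

View pics/v3.png

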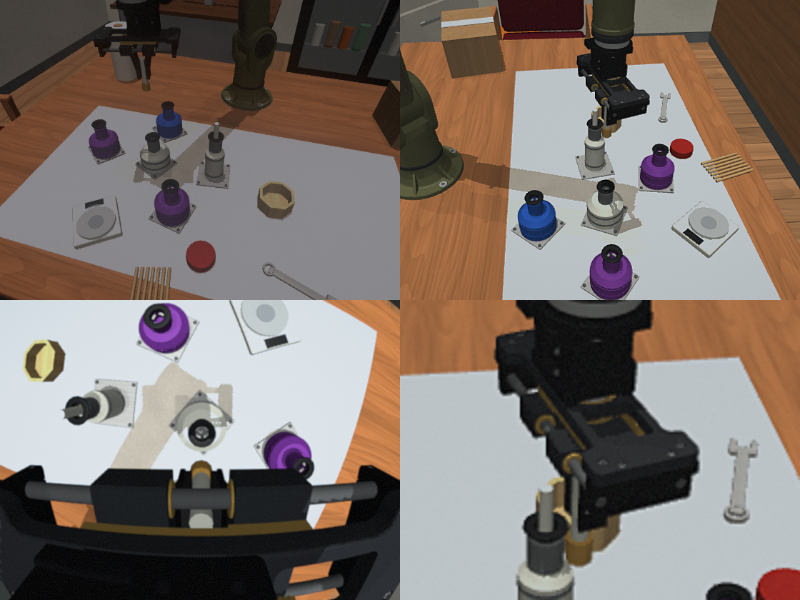

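The tube is out and held, with its brass foot visible below the fingers, and the squat port is empty. Next I'll go over the slim tube (75 mm clear) to above the box.

Emit:
step_arm --steps '[0, 10, -23, 0, 0, 0, 18, -41, 0, 0, 0, 18, -41, 0, 0, 0, 18, -41, 0, 0, 0, 18, -41, 0, 0, 0, 18, -41, 0, 0, 0, 18, -41, 0, 0, 0, 18, -41, 0, 0, 0, 12, -28, 0, 0, 0, 10, -23, 0, 0, 0, 0, 0, 0, 0, 0, 0, 0, 0, 0]'

```text
time_s: 7.6
tool_pos: [0.5636, 0.184, 0.5041]
tool_rot: [179.9, 0.1, 17.2]
force: [-0.6, -0.6, -0.5]
grip_width: 0.0132
grasp_force: 30.0
```

Emit:
step_arm --steps '[0, 0, 0, 25, 0, 0, 0, 0, 35, 0, 0, 0, 0, 35, 0, 0, 0, 0, 35, 0, 0, 0, 0, 30, 0, 0, 0, 0, 15, 0, 0, 0, 0, 0, 0, 0, 0, 0, 0, 0]'

```text
time_s: 8.6
tool_pos: [0.5639, 0.1851, 0.3311]
tool_rot: [180.0, -0.1, 17.2]
force: [-0.5, 0.3, -0.1]
grip_width: 0.0131
grasp_force: 30.0
```

```bash
python3 - <<'E'
from h import *
w=snap('wrist','wrist4');s=snap('side','side4');c=snap('scene','scene4')
f=lambda m,u,v,a,b:cv2.resize(m['image'][v:v+b,u:u+a,::-1],(400,300),interpolation=cv2.INTER_CUBIC)
cv2.imwrite('pics/v4.png',np.vstack([np.hstack([f(c,310,170,200,150),f(s,200,60,200,150)]),np.hstack([f(w,0,0,560,420),f(w,210,170,140,105)])]))
o=env.get_obs(); print(o['tool_pos'],o['tool_rot'],o['grip_width'],o['force'])
E
```

```text
[0.56375551 0.185435   0.33099587] [ 1.79979571e+02 -1.22360006e-01  1.72322599e+01] 0.01302013391820372 [-0.88821457 -0.8433312  -0.02026324]
```

View pics/v4.png

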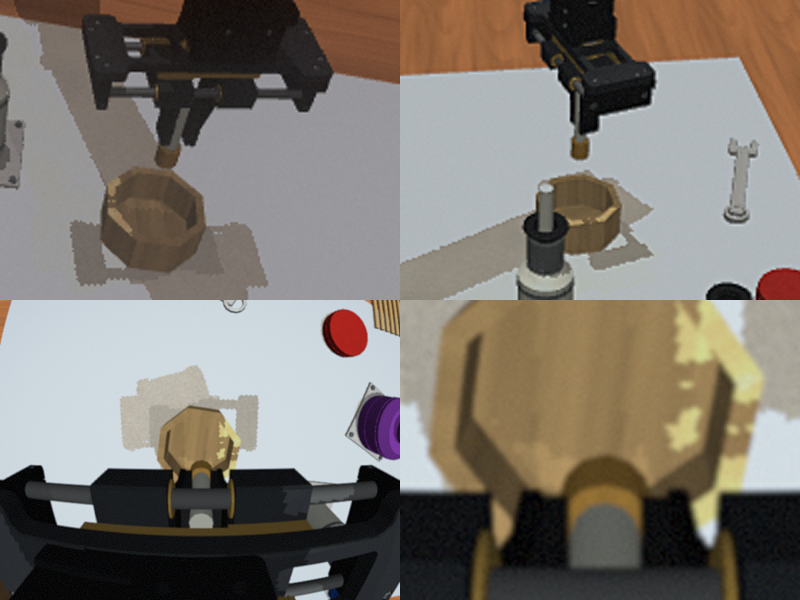

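The foot is centred over the box laterally (crop x≈605, box middle ≈595), so I'll lower it.

Emit:
step_arm --steps '[0, 0, 0, 20, 0, 0, 0, 0, 25, 0, 0, 0, 0, 20, 0, 0, 0, 0, 15, 0, 0, 0, 0, 8, 0, 0, 0, 0, 5, 0, 0, 0, 0, 3, 0, 0, 0, 0, 3, 0, 0, 0, 0, 0, 0, 0, 0, 0, 0, 0]'

```text
time_s: 10.0
tool_pos: [0.5635, 0.1853, 0.231]
tool_rot: [180.0, -0.0, 17.2]
force: [0.2, -0.6, -1.3]
grip_width: 0.0134
grasp_force: 30.0
```

```bash
python3 - <<'E'
from h import *
w=snap('wrist','wrist5');s=snap('side','side5');c=snap('scene','scene5')
f=lambda m,u,v,a,b:cv2.resize(m['image'][v:v+b,u:u+a,::-1],(400,300),interpolation=cv2.INTER_CUBIC)
cv2.imwrite('pics/v5.png',np.vstack([np.hstack([f(c,330,200,120,90),f(s,230,90,120,90)]),np.hstack([f(w,0,0,560,420),f(w,210,170,140,105)])]))
o=env.get_obs(); print(o['tool_pos'],o['force'])
E
```

```text
[0.56345073 0.18524052 0.23091508] [ 0.51181096  0.27256812 -0.73055081]
```

View pics/v5.png

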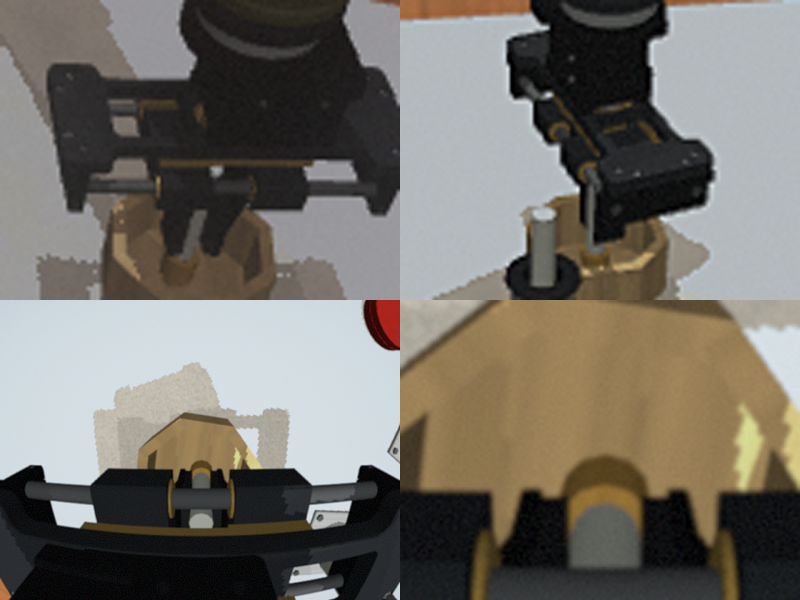

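The foot is inside the box. I'll lower it a little more, release, and rise.

Emit:
step_arm --steps '[0, 0, 0, 2, 0, 0, 0, 0, 2, 0, 0, 0, 0, 0, 0]' --grip_force 10

```text
time_s: 10.52
tool_pos: [0.5633, 0.1852, 0.2265]
tool_rot: [180.0, 0.0, 17.2]
force: [-0.5, 0.2, -1.0]
grip_width: 0.0138
grasp_force: 10.0
```

Emit:
step_arm --steps '[0.2, 0, 0, 0, 0, 0.3, 0, 0, 0, 0, 0.35, 0, 0, 0, 0, 0.35, 0, 0, 0, 0, 0.35, 0, 0, -5, 0, 0.35, 0, 0, -15, 0, 0.35, 0, 0, -25, 0, 0.35, 0, 0, -30, 0, 0.35, 0, 0, -40, 0, 0.35, 0, 0, -40, 0, 0.35, 0, 0, -40, 0, 0.35, 0, 0, 0, 0]'

```text
time_s: 12.02
tool_pos: [0.5638, 0.1863, 0.4268]
tool_rot: [180.0, -0.5, 17.3]
force: [0.5, 0.4, -0.4]
grip_width: 0.0307
grasp_force: 0.0
```

```bash
python3 - <<'E'
from h import *
w=snap('wrist','wrist6');s=snap('side','side6');c=snap('scene','scene6')
f=lambda m,u,v,a,b:cv2.resize(m['image'][v:v+b,u:u+a,::-1],(400,300),interpolation=cv2.INTER_CUBIC)
cv2.imwrite('pics/v6.png',np.vstack([np.hstack([f(c,330,210,120,90),f(s,230,100,120,90)]),np.hstack([f(w,0,0,560,420),f(w,210,170,140,105)])]))
o=env.get_obs(); print(o['tool_pos'],o['force'],o['time_s'])
E
```

```text
[0.56307569 0.18512916 0.4215225 ] [-0.26178285  0.87644477 -0.49444975] 12.175
```

View pics/v6.png

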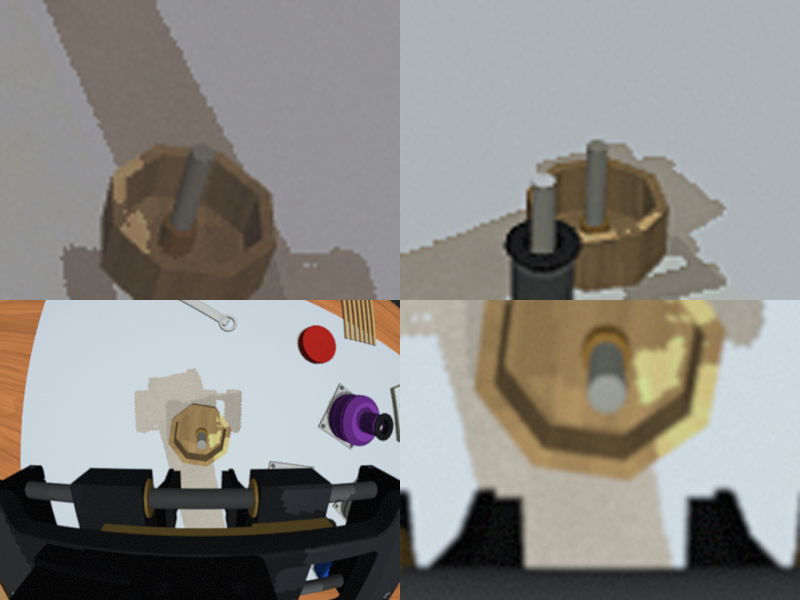

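The tube stands upright near the middle of the upright box, the slim tube is untouched and the gripper is clear. Handing in.

```bash
python3 -c "
from cell import env
print(env.sign_off())"
```

```text
the job is handed in; nothing more can be done
None
```

The squat filter's tube is out of its port and stands upright in the wooden box, the slim filter's tube was left in place, and the job is handed in (no verdict was returned).

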